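# Find the fullest herb tin by heft and hold it up

### The job

Three identical closed herb tins stand in a row on the dispensing counter: going from the robot's left to its right, lift each one clear of the counter in turn to feel its weight and set it back upright where it stood before lifting the next (the last may stay in the hand if it is the heaviest). Then take the heaviest and finish while still holding it up, upright and still, its bottom at least 15 cm above the counter, with the two lighter tins standing in their places. Do not drop or tip a tin, and leave the brass weight and the wooden stamp between them standing where they are.

Things in the scene. Friction and masses are not known exactly. Their poses are not given: they have to be found in the camera images.
- tin_a: closed plain steel herb tin, a smooth upright cylinder 60 mm in diameter, 90 mm tall, lid fixed shut; origin at the centre of its underside, z up. The three look the same; which one stands at the left, middle or right differs each time, and so do the weights: 0.17 to 0.61 kg, the heaviest at least 0.14 kg above either other
- tin_b: closed plain steel herb tin, a smooth upright cylinder 60 mm in diameter, 90 mm tall, lid fixed shut; origin at the centre of its underside, z up. The row has one tin at the left (y 0.18 to 0.30), one in the middle (y -0.03 to 0.03), one at the right (y -0.30 to -0.18), each at x 0.45 to 0.62
- tin_c: closed plain steel herb tin, a smooth upright cylinder 60 mm in diameter, 90 mm tall, lid fixed shut; origin at the centre of its underside, z up. Weight unknown, like the others
- weight: loose brass weight, 20 mm in diameter, 38 mm tall, standing between the left and the middle tin; origin at the centre of its underside; leave alone
- stamp: loose wooden hand stamp, 19 mm square foot, 54 mm tall, standing between the middle and the right tin; origin at the centre of its underside; leave alone
Mind the look-alikes: they are no part of the job. What is shaped like the tin_c but blue, green or red is not meant.

How it is judged:
By the outcome, as a careful person would: the job done as asked, in the order asked, and still so for the second after the job is handed in, while the arm keeps its last pose, push and grip.
It also fails if it takes over 64 s, if anything falls off the work surface, if the arm or the gripper's body presses on something with over 40 N, if the wrist force passes 120 N, or if a joint passes its speed limit or range.

### The arm

A 6-joint arm with a two-finger parallel gripper is mounted at the origin on the work surface. World frame = base frame: x ahead of the robot, y to its left, z up, the work surface at z = 0. Lengths are in m, angles in degrees, forces in N, time in s.
With the tool pointing down it reaches from about 0.25 to 0.725 m from the base axis. Payload 9.7 kg.
Tool frame: the origin (TCP) lies midway between the tips of the shut fingers; the grasp point (between the pads) lies 19 mm behind it; z points along the fingers, y is the line along which they close (so a half turn about z gives the same grasp; the last joint's range is limited). The gripper opens to 85 mm and grips with 20 to 120 N. Pads are 22 mm wide; open, the fingers measure 114 mm over their backs; the gripper's body (76 mm by 85 mm) begins 54 mm behind the grasp point. The pads swing forward as they close: fully open they stand 13 mm farther back than shut.
Start: joints at [68.87, 4.979, 10.078, 95.1, 0, 90], TCP at [0.198, 0.513, 0.231] pointing down, gripper open.
Joint ranges: [-179.16, 179.16], [-48.56, 103.87], [-65.8, 70.77], [-126.05, 130.52], [-82.76, 87.17], [-180, 180]. Speed limits (degrees/s): [127.2, 127.2, 147.25, 180, 180, 180].

### API

Orientations are given as [roll, pitch, yaw] about the fixed x, y, z axes, in that order (R = Rz(yaw) Ry(pitch) Rx(roll)).
In Python, from workcell import * gives the robot as it stands.
- The arm moves only by the tool servo_tool, never from a script. Its argument "moves" is a list of rows, each a list of 4 numbers: the shift along the world's x, y, z in normalised numbers (1 is 60 cm), then the turn about the world's z in parts of the range, where 1.0 means 4 rad. A call has 1 to 20 rows; each row is the pose to reach, as a shift and turn from the pose commanded when the call began; what a row does not reach only later rows make up. A row lasts 1/12 s, in which the tool goes at most 41.7 mm and 7.16 degrees, less where a joint would pass 70% of its speed; a pose out of reach is approached as far as the arm can. No shift or turn number may pass 1 either way. A call with a gripper value outside its range is refused whole. "claw" is the closure, from 0 (fully open) to 1 (shut), set as the call begins (left out, the last holds). The fingers move at their own pace and stop on an object; "force" is the grip in N (left out, the last holds). Time passes only in rows, so rows that repeat a pose let the fingers close. It gives the time, the measured TCP pose, the force, the opening and the grip force at its end, in the units of the state.
- get_obs(): the state, without advancing time (a new reading comes with each control period).
- camera(name): name is "scene" or "top"; returns the picture (420x560x3 uint8, red, green, blue); there is no depth.
- get_calibration(name): a dict with "fx", "fy", "cx", "cy" (pixels), "k1" (the pictures are not rectified: a ray, as slopes to the right and down, at radius r is drawn at 1 + k1 r^2 times it, then the intrinsics apply), "rvec" (rotation vector, rad) and "tvec" (3), from world to camera coordinates, as OpenCV has them. Camera axes: x right, y down, z forward; pixel columns grow to the right and rows downward; lengths in m; the calibration is good to about 2 mm. A picture is of the moment at which its call begins. get_calibration takes no time and is no camera call.
- job_done(): hands the job in; it is judged then, once.
The state is a dict: "time": time; "q": joint angles; "qd": joint speeds; "joint_efforts": joint torques, N m; "ee_pos": TCP position; "tcp_rot": TCP orientation; "wrist_force": force on the tool from outside, world axes, zero at the start; "torque": the same for the moment, N m; "opening": finger opening in m; "grasp_force": force on a finger pad.
Only numpy, scipy, OpenCV 4.12 (cv2) and the standard library are available. Lean on these libraries where they do the work, as an engineer would, in place of code of your own. Each camera call takes 0.05 s, during which the arm holds its last target. There are 200 camera calls.

## Working session

There is one attempt and no reset: what is moved stays moved. The work goes in short steps, Python scripts to look and compute and a tool call to move; the robot and the scene stay as the last step left them, time stands still between calls to the robot, and variables do not carry over. Pictures are saved under pics/ and viewed, at most 10 in all, crops included, and the job is handed in when it is done.

Besides the shell and the picture viewer there is one more tool, called after "Request:" by a JSON object that holds its "op" and its "data". servo_tool: Moves the arm, as the interface text tells. Its arguments: {"type":"object","properties":{"moves":{"type":"array","items":{"type":"array","items":{"type":"number"}}},"claw":{"type":"number"},"force":{"type":"number"}},"required":["moves"]}

```bash
mkdir -p pics; cat > h.py <<'E'
from workcell import *
import numpy as np, cv2
def ray(cal,u,v):
    K=np.array([[cal['fx'],0,cal['cx']],[0,cal['fy'],cal['cy']],[0,0,1.]])
    p=cv2.undistortPoints(np.array([[[u,v]]],float),K,np.array([cal['k1'],0,0,0.]))[0,0]
    R=cv2.Rodrigues(np.array(cal['rvec'],float))[0];t=np.array(cal['tvec'],float).ravel()
    return -R.T@t, R.T@np.array([p[0],p[1],1])
def onz(cal,u,v,z):
    c,d=ray(cal,u,v); return c+d*(z-c[2])/d[2]
E
python3 - <<'E'
from h import *
for n in("top","scene"):
    im=camera(n); cv2.imwrite(f"pics/{n}0.png",im[:,:,::-1]); c=get_calibration(n); print(n,c,ray(c,280,210))
o=get_obs();print(o)
E
```

```text
top {'fx': 493.07502394153113, 'fy': 493.07502394153113, 'cx': 279.1680175437809, 'cy': 200.43950368319108, 'k1': -0.1315295751514136, 'rvec': array([ 2.14575371, -2.14220304,  0.19024804]), 'tvec': array([-0.00771369,  0.55539127,  1.00040911])} (array([0.38693561, 0.00893681, 1.07681861]), array([ 0.1419988 , -0.01678903, -0.98991581]))
scene {'fx': 424.90735298116704, 'fy': 424.90735298116704, 'cx': 283.680993063643, 'cy': 209.33774974337445, 'k1': -0.09213402508283791, 'rvec': array([ 2.35749671,  0.86997071, -0.27064237]), 'tvec': array([-0.43476017, -0.26241557,  0.96884133])} (array([ 0.83704559, -0.3333509 ,  0.62029326]), array([-0.38567757,  0.46402168, -0.79750496]))
{'time': 0.1, 'q': array([ 6.88714946e+01,  5.00700043e+00,  1.00379196e+01,  9.50990467e+01,
       -3.60760684e-04,  9.00000584e+01]), 'qd': array([ 0.00972874,  0.00578029,  0.10438343,  0.01408331, -0.02344087,
        0.11673723]), 'joint_efforts': array([-1.07257889e-03, -5.21559298e+01,  4.65653551e+01,  1.59351836e-02,
        4.11170242e-05,  4.12323146e-06]), 'ee_pos': array([0.19817963, 0.51282972, 0.23065344]), 'tcp_rot': array([-1.79931872e+02,  3.60829869e-04,  1.58871437e+02]), 'wrist_force': array([ 0.47391211,  0.08519954, -0.0739508 ]), 'torque': array([-0.04716432,  0.01758081, -0.03324   ]), 'grasp_force': 0.0, 'opening': 0.08539654200628087}
```

View pics/top0.png

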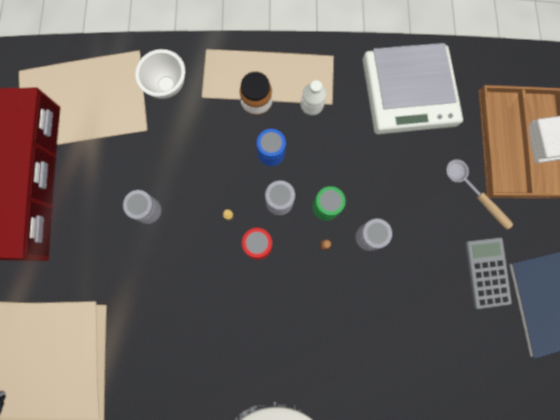

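View pics/scene0.png

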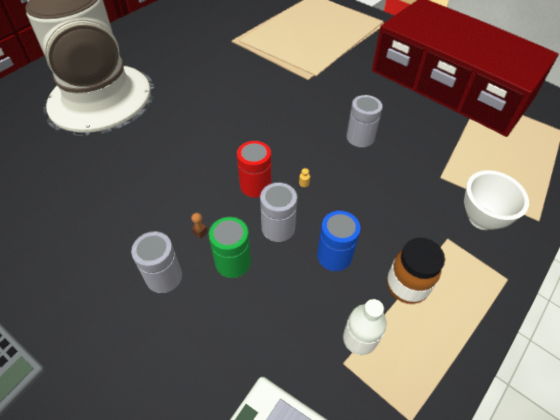

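The top view shows three grey tins at about (138,205), (280,198) and (376,234). The look-alikes are blue (271,143), green (330,202) and red (257,242). The brass weight is at (228,214) and the stamp at (326,244). The plain steel ones match the description. I'll confirm them in a crop and measure the lid circles.

```bash
cat > m.py <<'E'
from h import *
im=camera("top"); c=get_calibration("top")
s=4; x0,y0=100,110; crop=cv2.resize(im[y0:280,x0:420],None,fx=s,fy=s,interpolation=cv2.INTER_CUBIC)
hsv=cv2.cvtColor(crop,cv2.COLOR_RGB2HSV)
g=cv2.GaussianBlur(hsv[:,:,2],(5,5),1)
out=crop[:,:,::-1].copy()
for n,(u,v) in dict(L=(138,205),M=(280,198),R=(376,234),blue=(271,143),green=(330,202),red=(257,242)).items():
    a,b=int((u-x0-26)*s),int((v-y0-26)*s); a=max(a,0);b=max(b,0)
    r=g[b:b+52*s,a:a+52*s]
    h=cv2.HoughCircles(r,cv2.HOUGH_GRADIENT_ALT if 0 else cv2.HOUGH_GRADIENT,1,200,param1=80,param2=10,minRadius=13*s,maxRadius=17*s)
    if h is None: print(n,None);continue
    X,Y,Rr=h[0,0]; X+=a;Y+=b
    cv2.circle(out,(int(X),int(Y)),int(Rr),(0,255,255),1)
    U,V=(X+.5)/s+x0-.5,(Y+.5)/s+y0-.5
    p=onz(c,U,V,.09);e=onz(c,U+Rr/s,V,.09)
    print(n,round(U,1),round(V,1),p.round(4),'r',np.linalg.norm(e-p).round(4))
big=crop
H=cv2.cvtColor(im,cv2.COLOR_RGB2HSV)
for n,(u,v),z in(("weight",(228,214),.03),("stamp",(326,244),.045)):
    q=H[v-10:v+11,u-10:u+11]; m=((q[:,:,1]>110)&(q[:,:,2]>60)).astype(np.uint8); M=cv2.moments(m,True)
    U,V=M['m10']/M['m00']+u-10,M['m01']/M['m00']+v-10
    print(n,U,V,onz(c,U,V,z).round(4))
import sys
cv2.imwrite("pics/"+sys.argv[1],cv2.resize(out,(800,425)) if 0 else cv2.resize(out,None,fx=.625,fy=.625,interpolation=cv2.INTER_AREA))
E
python3 m.py crop1.png
```

```text
L 137.2 204.2 [0.5394 0.2833 0.09  ] r 0.0305
M 279.8 194.8 [ 0.5598 -0.0073  0.09  ] r 0.0305
R 377.2 233.2 [ 0.4814 -0.2047  0.09  ] r 0.03
blue 270.8 143.0 [0.6685 0.0114 0.09  ] r 0.0313
green 330.0 200.2 [ 0.5488 -0.1095  0.09  ] r 0.0297
red 256.5 242.8 [0.4621 0.0392 0.09  ] r 0.0309
weight 227.74074074074073 214.320987654321 [0.5274 0.1031 0.03  ]
stamp 325.2625 244.125 [ 0.4628 -0.1035  0.045 ]
```

View pics/crop1.png

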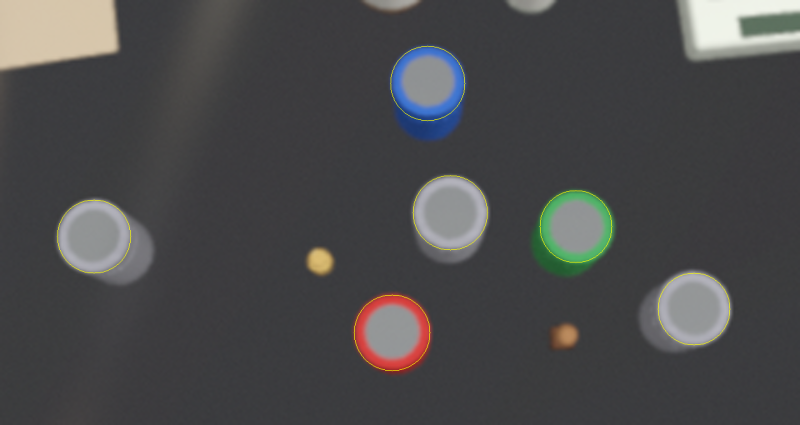

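The crop shows all six lid circles fitted with r≈30 mm, as they should be. The plain grey ones are L (0.539,0.283), M (0.560,-0.007) and R (0.481,-0.205). I'll grip along the 47° line, which clears M's neighbours, and go to L first.

Units first: shifts go in shares of 60 cm and turns go in shares of 4 rad. So 34.1 cm / 60 = 0.5683, 32 cm / 60 = 0.5333, -0.15 rad / 4 = -0.0375.

Request:
{"op": "servo_tool", "data": {"moves": [[0.05,-0.05,0,-0.0125],[0.1,-0.1,0,-0.025],[0.1667,-0.15,0,-0.0375],[0.2333,-0.2,0,-0.05],[0.2833,-0.2333,0,-0.0625],[0.3333,-0.2667,0,-0.075],[0.3833,-0.3,0,-0.085],[0.4333,-0.3333,0,-0.095],[0.4833,-0.3583,0,-0.095],[0.5333,-0.3717,0,-0.095],[0.5683,-0.3833,0,-0.095],[0.5683,-0.3833,-0.0167,-0.095],[0.5683,-0.3833,-0.05,-0.095],[0.5683,-0.3833,-0.05,-0.095],[0.5683,-0.3833,-0.05,-0.095],[0.5683,-0.3833,-0.05,-0.095]], "claw": 0, "force": 60}}

```text
time: 1.48
ee_pos: [0.5388, 0.2833, 0.202]
tcp_rot: [180.0, 0.0, 137.1]
wrist_force: [0.0, 0.3, 0.6]
opening: 0.0852
grasp_force: 0.0
```

Scaled: -16 cm / 60 = -0.2667, -15.5 cm / 60 = -0.2583.

Request:
{"op": "servo_tool", "data": {"moves": [[0,0,-0.0333,0],[0,0,-0.0667,0],[0,0,-0.1,0],[0,0,-0.1333,0],[0,0,-0.1667,0],[0,0,-0.1917,0],[0,0,-0.2167,0],[0,0,-0.2417,0],[0,0,-0.2583,0],[0,0,-0.2667,0],[0,0,-0.2667,0],[0,0,-0.2667,0],[0,0,-0.2667,0]]}}

```text
time: 2.57
ee_pos: [0.5398, 0.2833, 0.0425]
tcp_rot: [179.9, 0.0, 137.1]
wrist_force: [-0.6, 0.1, 0.2]
opening: 0.0851
grasp_force: 0.0
```

Request:
{"op": "servo_tool", "data": {"moves": [[0,0,0,0],[0,0,0,0],[0,0,0,0],[0,0,0,0],[0,0,0,0],[0,0,0,0],[0,0,0,0],[0,0,0,0],[0,0,0,0],[0,0,0,0],[0,0,0,0],[0,0,0,0]], "claw": 1, "force": 60}}

```text
time: 3.57
ee_pos: [0.5398, 0.2833, 0.0424]
tcp_rot: [179.9, 0.0, 137.1]
wrist_force: [0.5, 0.1, 6.7]
opening: 0.0589
grasp_force: 63.8
```

Scaled: 6 cm / 60 = 0.1, 5.7 cm / 60 = 0.095.

Request:
{"op": "servo_tool", "data": {"moves": [[0,0,0.0067,0],[0,0,0.0167,0],[0,0,0.0333,0],[0,0,0.05,0],[0,0,0.0667,0],[0,0,0.0833,0],[0,0,0.095,0],[0,0,0.1,0],[0,0,0.1,0],[0,0,0.1,0],[0,0,0.1,0],[0,0,0.1,0],[0,0,0.1,0],[0,0,0.1,0],[0,0,0.1,0],[0,0,0.1,0],[0,0,0.1,0],[0,0,0.1,0]]}}

```text
time: 5.07
ee_pos: [0.5393, 0.283, 0.1013]
tcp_rot: [180.0, 0.0, 137.1]
wrist_force: [0.1, -0.5, -4.7]
opening: 0.059
grasp_force: 65.4
```

```bash
cat > w.py <<'E'
from h import *
o=get_obs(); print({k:np.round(o[k],4) for k in("time","q","ee_pos","wrist_force","torque","joint_efforts","opening","grasp_force")})
E
python3 w.py; python3 -c "
from h import *
import sys
f=[]
for i in range(4): camera('top'); f.append(get_obs()['wrist_force'])
print(np.round(f,2),np.mean(f,0))
im=camera('scene');cv2.imwrite('pics/s1.png',im[:,:,::-1])"
```

```text
{'time': np.float64(5.0667), 'q': array([ 2.76909e+01,  1.24354e+01,  4.08360e+00,  8.16446e+01,
       -4.00000e-04,  7.05929e+01]), 'ee_pos': array([0.5393, 0.283 , 0.1013]), 'wrist_force': array([ 0.0927, -0.4926, -4.7172]), 'torque': array([-0.0257,  0.0514,  0.015 ]), 'joint_efforts': array([ 1.10000e-03, -6.36406e+01,  4.94991e+01,  4.90000e-03,
        9.40000e-03,  0.00000e+00]), 'opening': np.float64(0.059), 'grasp_force': np.float64(65.4494)}
[[-0.26 -0.53 -5.36]
 [-0.22 -1.48 -4.81]
 [-0.08  0.13 -4.97]
 [ 0.55 -0.59 -5.35]] [-2.92548985e-03 -6.17981231e-01 -5.12027104e+00]
```

View pics/s1.png

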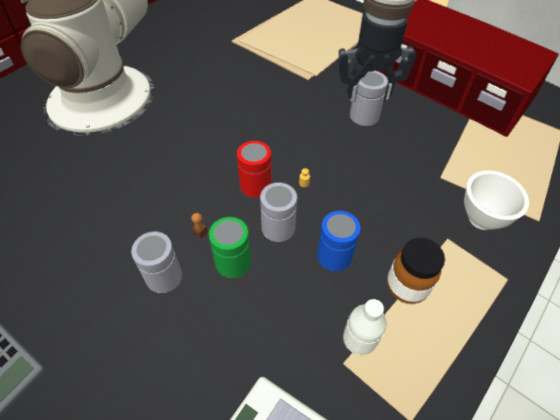

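L weighs about 5.1 N (0.52 kg) and hangs upright in the gripper at pixel (367,98). I'll set it back down gently.

Scaled: -6 cm / 60 = -0.1, -4.7 cm / 60 = -0.0783.

Request:
{"op": "servo_tool", "data": {"moves": [[0,0,-0.0167,0],[0,0,-0.0333,0],[0,0,-0.05,0],[0,0,-0.0667,0],[0,0,-0.0783,0],[0,0,-0.0867,0],[0,0,-0.0917,0],[0,0,-0.095,0],[0,0,-0.0967,0],[0,0,-0.0983,0],[0,0,-0.1,0],[0,0,-0.1,0],[0,0,-0.1,0],[0,0,-0.1,0]]}}

```text
time: 6.48
ee_pos: [0.5396, 0.2832, 0.0424]
tcp_rot: [179.9, 0.0, 137.1]
wrist_force: [-2.8, -0.6, 6.3]
opening: 0.0591
grasp_force: 66.2
```

Request:
{"op": "servo_tool", "data": {"moves": [[0,0,0,0],[0,0,0,0],[0,0,0,0],[0,0,0,0],[0,0,0,0],[0,0,0,0],[0,0,0,0],[0,0,0,0],[0,0,0,0],[0,0,0,0]], "claw": 0}}

```text
time: 7.32
ee_pos: [0.5393, 0.283, 0.0413]
tcp_rot: [-180.0, 0.0, 137.1]
wrist_force: [-0.6, 0.7, -0.2]
opening: 0.0854
grasp_force: 0.0
```

Request:
{"op": "servo_tool", "data": {"moves": [[0,0,0.0167,0],[0,0,0.05,0],[0,0,0.0833,0],[0,0,0.1333,0],[0,0,0.1833,0],[0,0,0.2333,0],[0,0,0.2667,0],[0,-0.0333,0.2667,0],[0,-0.0833,0.2667,0],[0.0167,-0.1333,0.2667,0],[0.0167,-0.1833,0.2667,0],[0.0167,-0.2333,0.2667,0],[0.0333,-0.2833,0.2667,0],[0.0333,-0.3333,0.2667,0],[0.0333,-0.3833,0.2667,0],[0.0333,-0.4333,0.2667,0],[0.0333,-0.4667,0.2667,0],[0.0333,-0.4833,0.2667,0],[0.0333,-0.4833,0.2667,0],[0.0333,-0.4833,0.2667,0]]}}

```text
time: 8.98
ee_pos: [0.5593, -0.0067, 0.2017]
tcp_rot: [180.0, 0.0, 137.1]
wrist_force: [-0.5, 0.3, 0.7]
opening: 0.0854
grasp_force: 0.0
```

```bash
sed 's/,M=.*)).items/).items/' m.py > mL.py; python3 w.py; python3 mL.py c2.png
```

```text
{'time': np.float64(8.9833), 'q': array([-6.98700e-01,  5.71940e+00,  7.58480e+00,  9.18438e+01,
        1.80000e-02,  4.22454e+01]), 'ee_pos': array([ 0.5593, -0.0067,  0.2017]), 'wrist_force': array([-0.5325,  0.3294,  0.7408]), 'torque': array([ 0.0119, -0.0146,  0.0185]), 'joint_efforts': array([-1.59280e+00, -5.33324e+01,  4.68813e+01,  2.02000e-02,
       -9.23000e-02, -1.14400e-01]), 'opening': np.float64(0.0854), 'grasp_force': np.float64(0.0)}
L 137.8 204.8 [0.5383 0.2822 0.09  ] r 0.0309
weight 227.6219512195122 214.1951219512195 [0.5277 0.1034 0.03  ]Traceback (most recent call last):
  File "mL.py", line 21, in <module>
    U,V=M['m10']/M['m00']+u-10,M['m01']/M['m00']+v-10
        ~~~~~~~~^~~~~~~~~
ZeroDivisionError: float division by zero
```

L is back in place, within about 1.5 mm. The arm hides the stamp in this view. Next is M.

Scaled: -16 cm / 60 = -0.2667, -15.5 cm / 60 = -0.2583.

Request:
{"op": "servo_tool", "data": {"moves": [[0,0,-0.0333,0],[0,0,-0.0667,0],[0,0,-0.1,0],[0,0,-0.1333,0],[0,0,-0.1667,0],[0,0,-0.1917,0],[0,0,-0.2167,0],[0,0,-0.2417,0],[0,0,-0.2583,0],[0,0,-0.2667,0],[0,0,-0.2667,0],[0,0,-0.2667,0],[0,0,-0.2667,0]]}}

```text
time: 10.12
ee_pos: [0.5598, -0.0068, 0.0423]
tcp_rot: [179.9, 0.1, 137.1]
wrist_force: [0.1, 0.3, 0.2]
opening: 0.0856
grasp_force: 0.0
```

Request:
{"op": "servo_tool", "data": {"moves": [[0,0,0,0],[0,0,0,0],[0,0,0,0],[0,0,0,0],[0,0,0,0],[0,0,0,0],[0,0,0,0],[0,0,0,0],[0,0,0,0],[0,0,0,0],[0,0,0,0],[0,0,0,0]], "claw": 1}}

```text
time: 11.12
ee_pos: [0.5598, -0.007, 0.0423]
tcp_rot: [179.9, 0.1, 137.1]
wrist_force: [0.5, 0.2, 6.2]
opening: 0.0592
grasp_force: 64.2
```

Scaled: 6 cm / 60 = 0.1, 5.7 cm / 60 = 0.095.

Request:
{"op": "servo_tool", "data": {"moves": [[0,0,0.0067,0],[0,0,0.0167,0],[0,0,0.0333,0],[0,0,0.05,0],[0,0,0.0667,0],[0,0,0.0833,0],[0,0,0.095,0],[0,0,0.1,0],[0,0,0.1,0],[0,0,0.1,0],[0,0,0.1,0],[0,0,0.1,0],[0,0,0.1,0],[0,0,0.1,0],[0,0,0.1,0],[0,0,0.1,0],[0,0,0.1,0],[0,0,0.1,0]]}}

```text
time: 12.62
ee_pos: [0.5593, -0.007, 0.1013]
tcp_rot: [180.0, 0.0, 137.1]
wrist_force: [-0.2, 0.1, -1.6]
opening: 0.059
grasp_force: 64.6
```

```bash
python3 -c "
from h import *
f=[]
for i in range(4): camera('top'); f.append(get_obs()['wrist_force'])
print(np.round(f,2),np.mean(f,0))
im=camera('scene');cv2.imwrite('pics/s2.png',im[:,:,::-1])"
```

```text
[[ 0.88  0.24 -1.33]
 [-0.46  0.72 -2.19]
 [ 0.1   0.42 -1.51]
 [ 0.52  0.39 -1.91]] [ 0.25755003  0.44369136 -1.73229241]
```

View pics/s2.png

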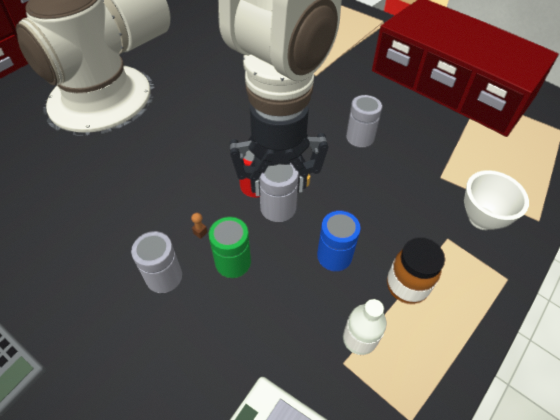

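M weighs about 1.7 N (0.18 kg). It is upright at (279,195), L stands at (363,122), and the stamp at (198,225) and the neighbours are undisturbed. I'll lower M and go on to R (from M: dx -7.9, dy -19.8).

Scaled: -6 cm / 60 = -0.1, -5.9 cm / 60 = -0.0983.

Request:
{"op": "servo_tool", "data": {"moves": [[0,0,-0.0167,0],[0,0,-0.0333,0],[0,0,-0.05,0],[0,0,-0.0667,0],[0,0,-0.0783,0],[0,0,-0.0867,0],[0,0,-0.0917,0],[0,0,-0.095,0],[0,0,-0.0967,0],[0,0,-0.0983,0],[0,0,-0.1,0],[0,0,-0.1,0],[0,0,-0.1,0],[0,0,-0.1,0]]}}

```text
time: 14.03
ee_pos: [0.5596, -0.007, 0.0423]
tcp_rot: [180.0, 0.1, 137.1]
wrist_force: [-2.6, 1.1, 6.1]
opening: 0.0592
grasp_force: 65.1
```

Request:
{"op": "servo_tool", "data": {"moves": [[0,0,0,0],[0,0,0,0],[0,0,0,0],[0,0,0,0],[0,0,0,0],[0,0,0,0],[0,0,0,0],[0,0,0,0],[0,0,0,0],[0,0,0,0]], "claw": 0}}

```text
time: 14.87
ee_pos: [0.5593, -0.007, 0.0413]
tcp_rot: [-180.0, -0.0, 137.1]
wrist_force: [-0.9, 0.4, -0.1]
opening: 0.0855
grasp_force: 0.0
```

Scaled: -19.8 cm / 60 = -0.33, -19 cm / 60 = -0.3167.

Request:
{"op": "servo_tool", "data": {"moves": [[0,0,0.0167,0],[0,0,0.05,0],[0,0,0.0833,0],[0,0,0.1333,0],[0,0,0.1833,0],[0,0,0.2333,0],[0,0,0.2667,0],[-0.0167,-0.0333,0.2667,0],[-0.0333,-0.0833,0.2667,0],[-0.05,-0.1333,0.2667,0],[-0.0667,-0.1833,0.2667,0],[-0.0833,-0.2333,0.2667,0],[-0.1083,-0.2833,0.2667,0],[-0.125,-0.3167,0.2667,0],[-0.1317,-0.33,0.2667,0],[-0.1317,-0.33,0.2667,0],[-0.1317,-0.33,0.2667,0],[-0.1317,-0.33,0.2667,0]]}}

```text
time: 16.37
ee_pos: [0.4808, -0.2041, 0.2015]
tcp_rot: [180.0, 0.0, 137.1]
wrist_force: [-0.0, -0.7, 0.1]
opening: 0.085
grasp_force: 0.0
```

```bash
sed 's/,R=.*)).items/).items/' m.py > mL.py; python3 w.py; python3 mL.py c2.png
```

```text
{'time': np.float64(16.3667), 'q': array([-2.30123e+01,  6.29400e-01,  2.24890e+00,  9.16069e+01,
        1.91000e-02,  1.98483e+01]), 'ee_pos': array([ 0.4808, -0.2041,  0.2015]), 'wrist_force': array([-0.0173, -0.7259,  0.1011]), 'torque': array([0.0041, 0.0215, 0.0019]), 'joint_efforts': array([-9.48700e-01, -4.77725e+01,  4.69131e+01,  2.22000e-02,
       -2.91000e-02, -3.60000e-03]), 'opening': np.float64(0.085), 'grasp_force': np.float64(0.0)}
L 137.8 204.8 [0.5383 0.2822 0.09  ] r 0.0311
M 280.0 195.0 [ 0.5593 -0.0078  0.09  ] r 0.0307
weight 227.6951219512195 214.28048780487805 [0.5275 0.1032 0.03  ]
stamp 325.1707317073171 244.17073170731706 [ 0.4627 -0.1034  0.045 ]
```

Scaled: -16 cm / 60 = -0.2667, -15.5 cm / 60 = -0.2583.

Request:
{"op": "servo_tool", "data": {"moves": [[0,0,-0.0333,0],[0,0,-0.0667,0],[0,0,-0.1,0],[0,0,-0.1333,0],[0,0,-0.1667,0],[0,0,-0.1917,0],[0,0,-0.2167,0],[0,0,-0.2417,0],[0,0,-0.2583,0],[0,0,-0.2667,0],[0,0,-0.2667,0],[0,0,-0.2667,0],[0,0,-0.2667,0]]}}

```text
time: 17.5
ee_pos: [0.4809, -0.205, 0.0422]
tcp_rot: [180.0, 0.1, 137.1]
wrist_force: [-0.2, -1.1, 0.6]
opening: 0.0852
grasp_force: 0.0
```

Request:
{"op": "servo_tool", "data": {"moves": [[0,0,0,0],[0,0,0,0],[0,0,0,0],[0,0,0,0],[0,0,0,0],[0,0,0,0],[0,0,0,0],[0,0,0,0],[0,0,0,0],[0,0,0,0],[0,0,0,0],[0,0,0,0]], "claw": 1}}

```text
time: 18.5
ee_pos: [0.4809, -0.2052, 0.0423]
tcp_rot: [180.0, 0.1, 137.1]
wrist_force: [0.9, 0.5, 6.2]
opening: 0.0593
grasp_force: 64.3
```

Scaled: 6 cm / 60 = 0.1, 5.7 cm / 60 = 0.095.

Request:
{"op": "servo_tool", "data": {"moves": [[0,0,0.0067,0],[0,0,0.0167,0],[0,0,0.0333,0],[0,0,0.05,0],[0,0,0.0667,0],[0,0,0.0833,0],[0,0,0.095,0],[0,0,0.1,0],[0,0,0.1,0],[0,0,0.1,0],[0,0,0.1,0],[0,0,0.1,0],[0,0,0.1,0],[0,0,0.1,0],[0,0,0.1,0],[0,0,0.1,0],[0,0,0.1,0],[0,0,0.1,0]]}}

```text
time: 20.0
ee_pos: [0.4803, -0.205, 0.1013]
tcp_rot: [180.0, -0.0, 137.1]
wrist_force: [-0.3, -0.1, -2.9]
opening: 0.0587
grasp_force: 64.7
```

```bash
python3 -c "
from h import *
f=[]
for i in range(4): camera('top'); f.append(get_obs()['wrist_force'])
print(np.round(f,2),np.mean(f,0))
im=camera('scene');cv2.imwrite('pics/s3.png',im[:,:,::-1])"
```

```text
[[-0.03 -0.01 -1.93]
 [-0.72  0.04 -2.2 ]
 [-0.69 -0.91 -2.34]
 [ 1.05 -0.02 -2.07]] [-0.09704611 -0.22333515 -2.13576758]
```

View pics/s3.png

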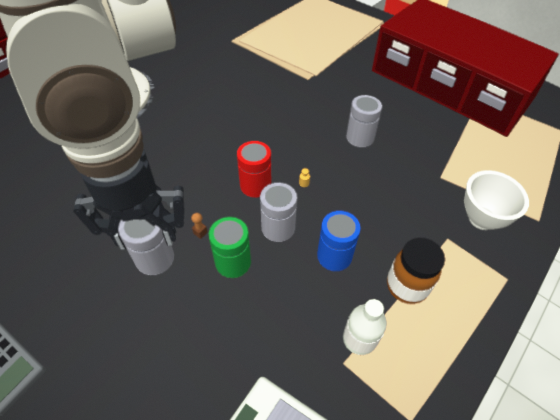

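R weighs about 2.2 N and is upright at (150,243). L, at 5.1 N, is clearly the heaviest. I'll put R back and return to L (dx +5.8, dy +48.8).

Scaled: -6 cm / 60 = -0.1, -5.8 cm / 60 = -0.0967.

Request:
{"op": "servo_tool", "data": {"moves": [[0,0,-0.0167,0],[0,0,-0.0333,0],[0,0,-0.05,0],[0,0,-0.0667,0],[0,0,-0.0783,0],[0,0,-0.0867,0],[0,0,-0.0917,0],[0,0,-0.095,0],[0,0,-0.0967,0],[0,0,-0.0983,0],[0,0,-0.1,0],[0,0,-0.1,0],[0,0,-0.1,0],[0,0,-0.1,0]]}}

```text
time: 21.42
ee_pos: [0.4806, -0.2051, 0.0423]
tcp_rot: [180.0, 0.1, 137.1]
wrist_force: [-2.6, 1.7, 5.4]
opening: 0.0587
grasp_force: 65.1
```

Request:
{"op": "servo_tool", "data": {"moves": [[0,0,0,0],[0,0,0,0],[0,0,0,0],[0,0,0,0],[0,0,0,0],[0,0,0,0],[0,0,0,0],[0,0,0,0],[0,0,0,0],[0,0,0,0]], "claw": 0}}

```text
time: 22.25
ee_pos: [0.4803, -0.205, 0.0413]
tcp_rot: [-180.0, 0.0, 137.1]
wrist_force: [0.2, -0.2, -1.0]
opening: 0.0858
grasp_force: 0.0
```

Scaled: 35 cm / 60 = 0.5833, 32 cm / 60 = 0.5333.

Request:
{"op": "servo_tool", "data": {"moves": [[0,0,0.0167,0],[0,0,0.05,0],[0,0,0.0833,0],[0,0,0.1333,0],[0,0,0.1833,0],[0,0,0.2333,0],[0,0,0.2667,0],[0,0.0333,0.2667,0],[0.0167,0.0833,0.2667,0],[0.0167,0.1333,0.2667,0],[0.0333,0.1833,0.2667,0],[0.0333,0.2333,0.2667,0],[0.05,0.2833,0.2667,0],[0.05,0.3333,0.2667,0],[0.05,0.3833,0.2667,0],[0.0667,0.4333,0.2667,0],[0.0667,0.4833,0.2667,0],[0.0667,0.5333,0.2667,0],[0.0833,0.5833,0.2667,0],[0.0833,0.5833,0.2667,0]]}}

```text
time: 23.92
ee_pos: [0.5308, 0.1492, 0.2016]
tcp_rot: [179.9, -0.0, 137.3]
wrist_force: [0.2, 0.3, 0.5]
opening: 0.0851
grasp_force: 0.0
```

Request:
{"op": "servo_tool", "data": {"moves": [[0,0.05,0,0],[0.0083,0.1,0,0],[0.0083,0.15,0,0],[0.0133,0.2,0,0],[0.0133,0.23,0,0],[0.0133,0.23,0,0],[0.0133,0.23,0,0],[0.0133,0.23,0,0]]}}

```text
time: 24.58
ee_pos: [0.5382, 0.2824, 0.2017]
tcp_rot: [-180.0, 0.0, 137.1]
wrist_force: [-0.9, -0.0, -1.1]
opening: 0.0852
grasp_force: 0.0
```

```bash
python3 w.py; sed 's/dict(L=(138,205),M/dict(M/' m.py > mL.py; python3 mL.py c4.png
```

```text
{'time': np.float64(24.5833), 'q': array([ 2.76912e+01,  1.25607e+01,  1.53098e+01,  9.27495e+01,
       -1.43000e-02,  7.05986e+01]), 'ee_pos': array([0.5382, 0.2824, 0.2017]), 'wrist_force': array([-0.9046, -0.0341, -1.0603]), 'torque': array([0.027 , 0.0187, 0.0442]), 'joint_efforts': array([ 1.10510e+00, -5.98251e+01,  4.68839e+01, -4.59000e-02,
        4.04000e-02,  1.54000e-02]), 'opening': np.float64(0.0852), 'grasp_force': np.float64(0.0)}
M 279.8 194.8 [ 0.5598 -0.0073  0.09  ] r 0.0304
R 378.0 233.2 [ 0.4814 -0.2062  0.09  ] r 0.0304
blue 270.8 143.0 [0.6685 0.0114 0.09  ] r 0.031
green 330.0 200.8 [ 0.5477 -0.1095  0.09  ] r 0.0308
red 256.8 242.5 [0.4627 0.0387 0.09  ] r 0.0309
weight 227.74074074074073 214.320987654321 [0.5274 0.1031 0.03  ]
stamp 325.09638554216866 244.16867469879517 [ 0.4627 -0.1032  0.045 ]
```

View pics/c4.png

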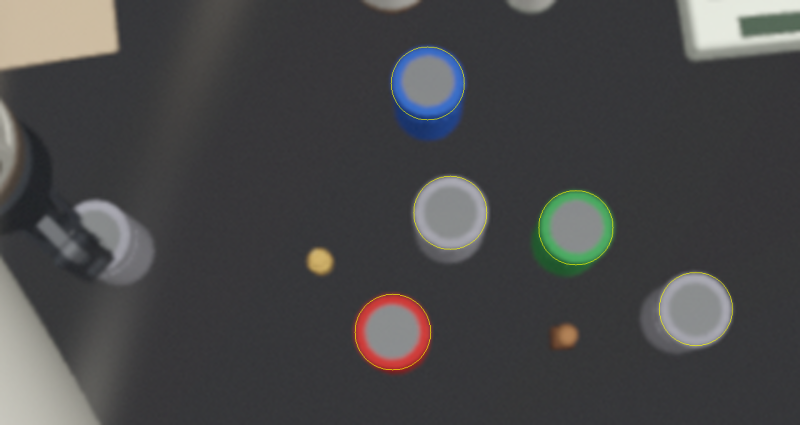

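The crop shows M and R standing in their places, with the weight, stamp and look-alikes unmoved. Now I'll grasp L and lift it.

Scaled: -16 cm / 60 = -0.2667, -15.5 cm / 60 = -0.2583.

Request:
{"op": "servo_tool", "data": {"moves": [[0,0,-0.0333,0],[0,0,-0.0667,0],[0,0,-0.1,0],[0,0,-0.1333,0],[0,0,-0.1667,0],[0,0,-0.1917,0],[0,0,-0.2167,0],[0,0,-0.2417,0],[0,0,-0.2583,0],[0,0,-0.2667,0],[0,0,-0.2667,0],[0,0,-0.2667,0],[0,0,-0.2667,0]]}}

```text
time: 25.72
ee_pos: [0.5388, 0.2831, 0.0424]
tcp_rot: [179.9, 0.0, 137.1]
wrist_force: [0.1, -0.1, 0.6]
opening: 0.0852
grasp_force: 0.0
```

Request:
{"op": "servo_tool", "data": {"moves": [[0,0,0,0],[0,0,0,0],[0,0,0,0],[0,0,0,0],[0,0,0,0],[0,0,0,0],[0,0,0,0],[0,0,0,0],[0,0,0,0],[0,0,0,0],[0,0,0,0],[0,0,0,0]], "claw": 1}}

```text
time: 26.72
ee_pos: [0.5388, 0.2834, 0.0424]
tcp_rot: [179.9, 0.0, 137.1]
wrist_force: [-0.3, 0.2, 5.1]
opening: 0.0588
grasp_force: 63.9
```

Scaled: 20 cm / 60 = 0.3333, 19.3 cm / 60 = 0.3217.

Request:
{"op": "servo_tool", "data": {"moves": [[0,0,0.0067,0],[0,0,0.0167,0],[0,0,0.0417,0],[0,0,0.075,0],[0,0,0.1083,0],[0,0,0.1417,0],[0,0,0.175,0],[0,0,0.2083,0],[0,0,0.2417,0],[0,0,0.275,0],[0,0,0.3,0],[0,0,0.3217,0],[0,0,0.3333,0],[0,0,0.3333,0],[0,0,0.3333,0],[0,0,0.3333,0],[0,0,0.3333,0],[0,0,0.3333,0],[0,0,0.3333,0],[0,0,0.3333,0]]}}

```text
time: 28.38
ee_pos: [0.5382, 0.283, 0.241]
tcp_rot: [-180.0, -0.0, 137.1]
wrist_force: [0.1, -0.3, -4.8]
opening: 0.0588
grasp_force: 65.7
```

Request:
{"op": "servo_tool", "data": {"moves": [[0,0,0,0],[0,0,0,0],[0,0,0,0],[0,0,0,0],[0,0,0,0],[0,0,0,0],[0,0,0,0],[0,0,0,0],[0,0,0,0],[0,0,0,0],[0,0,0,0],[0,0,0,0]]}}

```text
time: 29.38
ee_pos: [0.5383, 0.283, 0.2413]
tcp_rot: [180.0, 0.0, 137.1]
wrist_force: [-0.0, -0.1, -5.2]
opening: 0.059
grasp_force: 65.7
```

```bash
python3 w.py; python3 -c "
from h import *
im=camera('scene');cv2.imwrite('pics/s5.png',im[:,:,::-1])"
```

```text
{'time': np.float64(29.3833), 'q': array([2.77339e+01, 1.35196e+01, 2.08637e+01, 9.73435e+01, 1.00000e-04,
       7.06375e+01]), 'ee_pos': array([0.5383, 0.283 , 0.2413]), 'wrist_force': array([-0.0133, -0.1227, -5.2042]), 'torque': array([ 0.0474, -0.0482, -0.0261]), 'joint_efforts': array([ 6.10000e-03, -6.40603e+01,  4.87028e+01,  3.70000e-03,
        6.00000e-03,  0.00000e+00]), 'opening': np.float64(0.059), 'grasp_force': np.float64(65.7344)}
```

View pics/s5.png

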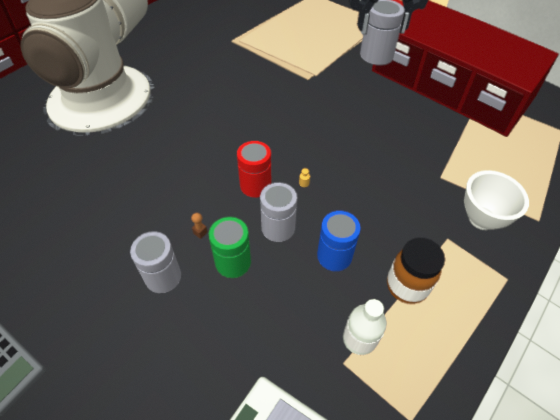

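The heaviest tin is held upright at (381,35), its bottom about 20 cm up. The other two stand at (279,212) and (157,262), and the weight (305,178) and stamp (198,225) are still standing.

```bash
python3 -c "
from workcell import *
print(job_done())"
```

```text
the job is handed in; nothing more can be done
None
```

I lifted all three tins in order from left to right and handed the job in with the heaviest, the left one (about 0.52 kg against about 0.18 and 0.22 kg), held upright about 20 cm above the counter; the other two tins, the brass weight and the stamp are standing in their places.

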